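# Lift and hold the sprung electrode of a test cell

## Task

The meter needs a zero reading, so take the electrode of the clamped cell off its seat: swing the clamp lever on the cell's top block fully open, clear of the rod's collar, then grip the black knob and draw the sprung rod straight up out of its tube until the dark ring turned in it stands level with the mouth of the tube. Finish while holding it there, steady, against its spring: do not let go or put anything down. Leave the other things on the bench where they are.

Things in the scene. Friction and masses are not known exactly. Their poses are not given: they have to be found in the camera images.
- cell: The cell to work on, fixed: clear jar 88 mm across, grey lid (96 mm across, top 104 mm up), on it a grey clamp block 86 x 44 mm, top face 142 mm up. In a white tray, in a row with two cells of the same jar, in any order. Origin: centre of the jar's underside, 4 mm above the bench, z up. Block and shut lever run from the jar's axis along its -x, towards the robot within about 0.5 rad.
- cell_plain: Bystander, fixed: cell with the same jar but no block or lever, only a capped white riser tube; 163 mm tall. Origin: centre of its underside.
- cell_post: Bystander, fixed: cell with the same jar but no block or lever, only a thin upright terminal post; 170 mm tall. Origin: centre of its underside.
- tube_mouth (a point): Centre of the mouth of the rod's tube (brass bush), in the block's top face, on the jar's axis, 142 mm above the cell's origin. The rod comes out of it straight up.
- lever_pivot (a point): The vertical pivot axis of the clamp lever, on the block 42 mm from the rod's axis along the cell's -x; at the lever's half thickness (154.5 mm above the cell's origin).
- lever_grip (a point): Middle of the lever's upright black grip, a round post 14 mm across and 40 mm tall (from 165.5 to 205.5 mm above the cell's origin; this point at 185.5 mm), 64 mm from the pivot on the far side from the rod. Turns with the lever; free space on all sides of the grip.
- clamp_lever (a joint): Lever angle in rad. 0: shut, the jaw of the flat steel lever (6 mm thick, 16 mm wide) round the rod just above its collar, so the rod cannot rise; 1.4: fully open, at its stop. Starts at 0 to 0.1. Opens anticlockwise seen from above: the grip, on the robot's side of the cell, swings to the robot's right (-y). Light friction (about 1 N at the grip) keeps it where it is left.
- knob (a point): Centre of the black pull knob on top of the rod: an upright cylinder 28 mm across and 28 mm tall; at rest 184 mm above the cell's origin (knob from 170 to 198 mm). It rises with the rod. Between knob and collar there are 20 mm of 10 mm steel rod.
- ring_mark (a point): Middle of the dark ring turned in the 10 mm steel rod, on the rod's axis, 3 mm wide, 50 mm below the underside of the rod's collar. It is hidden in the tube at rest and comes level with tube_mouth when the rod is drawn out by 50 mm.
- electrode_rod (a joint): How far the rod is drawn up, in m. 0: at rest, its collar (26 mm across, 8 mm thick) down on the mouth; 0.050: ring level with the mouth; 0.066: end stop. An inner spring and its weight pull it back: about 6 N at the start of the pull, about 12 N at the ring; let go, it snaps down.
- cap_a: Bystander: loose white plastic cap, 26 mm across, 18 mm tall, in the tray between the cells. Origin: centre of its underside.
- cap_b: Bystander: loose white plastic cap like cap_a, between the cells.
- cap_c: Bystander: loose white plastic cap like cap_a, in the front of the tray.
- vial: Bystander: small capped jar, 28 mm across, 55 mm tall, loose in the back of the tray. Origin: centre of its underside.
- beaker: Bystander: empty glass beaker, 72 mm across, 85 mm tall, on the bench to the left. Origin: centre of its underside.
- screwdriver: Bystander: small screwdriver, black handle, steel blade, 170 mm long, lying on the bench to the right.
- wash_bottle: Bystander: white wash bottle, 66 mm across, 190 mm tall with its bent spout, on the bench to the left. Origin: centre of its underside.
Mind the look-alikes: they are no part of the job. What is shaped like the cell but blue, purple or red is not meant.

How it is judged:
By the outcome, as a careful person would: the job done as asked, in the order asked, and still so for the second after the job is handed in, while the arm keeps its last pose, push and grip.
It also fails if it takes over 54 s, if anything falls off the work surface, if the arm or the gripper's body presses on something with over 40 N, if the wrist force passes 120 N, or if a joint passes its speed limit or range.

## Robot

A 7-joint arm with a two-finger parallel gripper is mounted at the origin on the work surface. World frame = base frame: x ahead of the robot, y to its left, z up, the work surface at z = 0. Lengths are in m, angles in degrees, forces in N, time in s.
With the tool pointing down it reaches from about 0.35 to 0.9 m from the base axis. Payload 7.2 kg.
Tool frame: the origin (TCP) lies midway between the tips of the shut fingers; the grasp point (between the pads) lies arm.pinch_z behind it (arm.pinch_z is the distance from the TCP to the grasp point, in m); z points along the fingers, y is the direction in which the jaws open and shut (so a half turn about z gives the same grasp; the last joint's range is limited). The gripper opens to 85 mm and grips with 20 to 120 N. Pads are 22 mm wide; open, the fingers measure 114 mm over their backs; the gripper's body (76 mm by 85 mm) begins 54 mm behind the grasp point. The pads swing forward as they close: fully open they stand 13 mm farther back than shut.
Start: joints at [68.228, 23.554, -0.728, 91.456, 0.321, 64.991, -4.71], TCP at [0.192, -0.595, 0.231] pointing down, gripper open.
Joint ranges: [-169.25, 169.25], [-16.82, 113.86], [-84.01, 82.57], [7.8, 145.47], [-59.2, 239.2], [7.22, 106.19], [-163.78, 163.78]. Speed limits (degrees/s): [136.94, 136.94, 172.46, 172.46, 180, 180, 180].

## Interface

Orientations are given as [roll, pitch, yaw] about the fixed x, y, z axes, in that order (R = Rz(yaw) Ry(pitch) Rx(roll)).
In Python, from bench import arm gives the robot as it stands.
- The arm moves only by the shell command python3 -m handwheel 'ROWS' [FORCE]. ROWS is a JSON object of lists of equal length, an entry for each row: "angular": the turn, a rotation vector about the world's x, y, z in rad, a list of three; "linear": the shift along the world's x, y, z in mm, a list of three; "grip": the finger opening in mm, from 0 to 85.4. A call has exactly 10 rows; each row shifts and turns the commanded pose from where the row before left it; what a row does not reach is not made up. A row lasts 1/12 s, in which the tool goes at most 41.7 mm and 7.16 degrees, less where a joint would pass 70% of its speed; a pose out of reach is approached as far as the arm can. A call with a gripper value outside its range is refused whole. The fingers move at their own pace and stop on an object; FORCE is the grip in N (left out, the last holds). Time passes only in rows, so rows that do not move let the fingers close, or fill a call up. It gives the time, the measured TCP pose, the force and the opening at its end, in the units of the state.
- arm.sense(): the state, without advancing time (a new reading comes with each control period).
- arm.get_image(name): name is "side" or "top" or "wrist"; returns a dict with "img" (480x640x3 uint8, blue, green, red), "z_map" (480x640 float32, m along the optical axis (not along the pixel's ray), 0 where there is no reading), "fx", "fy", "cx", "cy" (pixels), "position" and "rotation" of the camera in the world; the wrist camera has in their place "tool_from_camera" (4x4, takes a point from camera to tool coordinates, whose origin is the TCP and whose axes are the flange's). Camera axes: x right, y down, z forward; pixel columns grow to the right and rows downward; lengths in m; the calibration is good to about 2 mm. A picture is of the moment at which its call begins: read the wrist's pose just before it.
- arm.job_done(): hands the job in, once; it reports no verdict.
The state is a dict: "time_s": time; "joints": joint angles; "joint_velocities": joint speeds; "tau": joint torques, N m; "tcp_pos": TCP position; "orientation": TCP orientation; "force": force on the tool from outside, world axes, zero at the start; "wrist_torque": the same for the moment, N m; "gripper_width": finger opening in m.
Only numpy, scipy, OpenCV 4.12 (cv2) and the standard library are available. Lean on these libraries where they do the work, as an engineer would, in place of code of your own. Each camera call takes 0.05 s, during which the arm holds its last target.

## Working session

There is one attempt and no reset: what is moved stays moved. The work goes in short steps, Python scripts to look and compute and a shell command to move; the robot and the scene stay as the last step left them, time stands still between calls to the robot, and variables do not carry over. Pictures are saved under pics/ and viewed, and the job is handed in when it is done.

```bash
mkdir -p pics; ls; python3 - <<'E'
from bench import arm
import cv2,pickle
s=arm.sense()
print({k:s[k] for k in ['time_s','tcp_pos','orientation','force','gripper_width']},arm.pinch_z)
for n in ['side','top','wrist']:
    d=arm.get_image(n); pickle.dump(d,open(f'pics/{n}0.pkl','wb')); cv2.imwrite(f'pics/{n}0.png',d['img'])
    print(n,d['fx'],d['cx'],d['cy'],d.get('position'),d.get('rotation'),d.get('tool_from_camera'))
E
```

```text
pics
{'time_s': 0.0, 'tcp_pos': array([ 0.1915552 , -0.59437161,  0.2304278 ]), 'orientation': array([-1.79904461e+02,  7.18605839e-03,  1.78688103e+01]), 'force': array([-0.36298057,  0.12674364, -0.10217542]), 'gripper_width': 0.08520452804191248} 0.0187
side 622.4441994945167 324.8905597092524 236.59057499558443 [0.03670715 1.14235794 0.92865614] [-122.74828216   -0.81002978 -157.86968434] None
top 517.2721133523696 319.26972827260073 237.80498491078396 [0.33617667 0.00959658 1.37417183] [-171.49762884   -1.14320354  -89.4050597 ] None
wrist 391.7171888906493 321.1526071337042 240.5890405559593 None None [[-6.02937021e-04 -9.57781142e-01 -2.87497689e-01  7.26270966e-02]
 [ 9.99998598e-01 -1.02659678e-03  1.32285884e-03  3.18048256e-04]
 [-1.56215345e-03 -2.87496488e-01  9.57780418e-01 -1.43047598e-01]
 [ 0.00000000e+00  0.00000000e+00  0.00000000e+00  1.00000000e+00]]
```

View pics/side0.png

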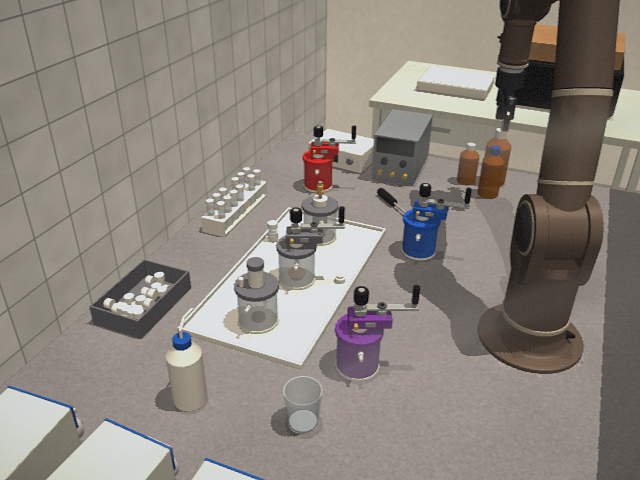

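View pics/top0.png

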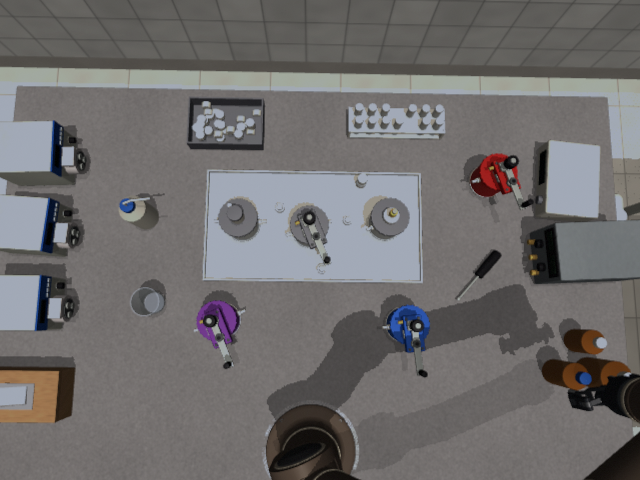

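The grey cell is in the middle of the tray: top view has the knob at about (309,216) and the grip at (326,260); side view has the knob at (296,214) and the grip at (342,214). Next I localise both.

```bash
cat > h.py <<'E'
import numpy as np,cv2,pickle
from scipy.spatial.transform import Rotation as R
def rotm(d): return R.from_euler('xyz',d['rotation'],degrees=True).as_matrix()
def ray(d,u,v):
    r=rotm(d)@np.array([(u-d['cx'])/d['fx'],(v-d['cy'])/d['fy'],1]); return np.array(d['position']),r
def onz(d,u,v,z):
    p,r=ray(d,u,v); return p+r*(z-p[2])/r[2]
def pt(d,u,v): 
    p,r=ray(d,u,v); return p+r*d['z_map'][int(v),int(u)]
def proj(d,P):
    c=rotm(d).T@(np.array(P)-d['position']); return d['fx']*c[0]/c[2]+d['cx'],d['fy']*c[1]/c[2]+d['cy']
def tri(d1,a,d2,b):
    p,r=ray(d1,*a);q,s=ray(d2,*b)
    t=np.linalg.lstsq(np.stack([r,-s],1),q-p,rcond=None)[0]
    A=p+r*t[0];B=q+s*t[1]; return (A+B)/2,np.linalg.norm(A-B)
E
python3 - <<'E'
from h import *
for n,(x0,y0,x1,y1) in {'top':(280,195,350,275),'side':(270,195,360,290)}.items():
    d=pickle.load(open(f'pics/{n}0.pkl','rb'));im=d['img']
    c=im[y0:y1,x0:x1]; cv2.imwrite(f'pics/{n}0z.png',cv2.resize(c,None,fx=7 if n=='top' else 6,fy=7 if n=='top' else 6,interpolation=cv2.INTER_CUBIC))
    m=(c.max(2)<50).astype(np.uint8)
    k,l,st,ce=cv2.connectedComponentsWithStats(m)
    for i in range(1,k):
        if st[i,4]>15:
            u,v=ce[i]+[x0,y0]; print(n,st[i]+[x0,y0,0,0,0],u,v,pt(d,u,v))
E
```

```text
top [303 211  12  14  91] 308.85714285714283 217.87912087912088 [0.55711716 0.01249374 0.2054726 ]
top [324 257   6   6  28] 326.32142857142856 259.5357142857143 [ 0.46117632 -0.02835698  0.20820112]
side [290 208  12  15 130] 295.86923076923074 215.83846153846153 [0.55211053 0.02457402 0.19367174]
side [339 207   5  16  74] 341.1081081081081 214.51351351351352 [ 0.45750647 -0.0191387   0.19580145]
```

```bash
ls pics
```

```text
side0.pkl
side0.png
side0z.png
top0.pkl
top0.png
top0z.png
wrist0.pkl
wrist0.png
```

View pics/top0z.png

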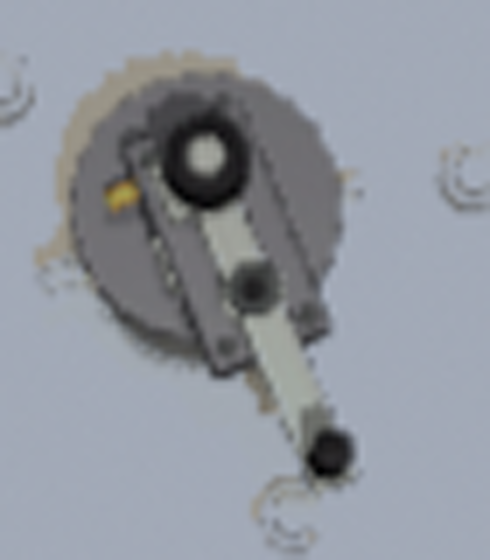

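View pics/side0z.png

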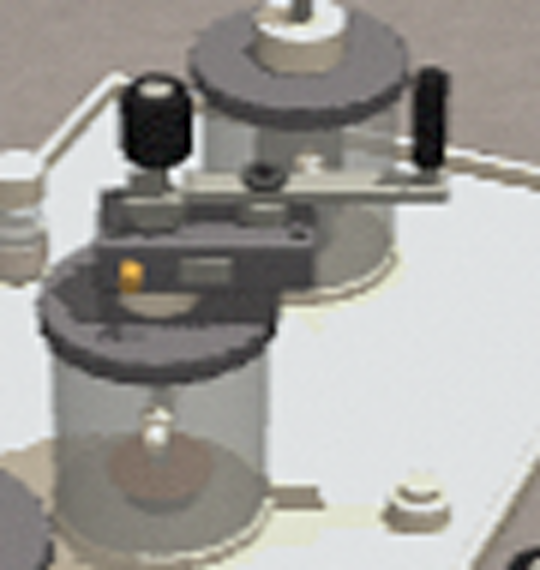

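```bash
python3 - <<'E'
from h import *
t=pickle.load(open('pics/top0.pkl','rb'));s=pickle.load(open('pics/side0.pkl','rb'))
print('knob tri',tri(t,(308.9,217.9),s,(295.9,215.8)))
print('grip tri',tri(t,(326.3,259.5),s,(341.1,214.5)))
for z in(.188,.195,.202):print('knob',onz(t,308.9,217.9,z),onz(s,295.9,215.8,z))
for z in(.19,.2,.2095):print('grip',onz(t,326.3,259.5,z),onz(s,341.1,214.5,z))
E
```

```text
knob tri (array([0.55942595, 0.0119796 , 0.18547064]), np.float64(0.0029479231059358737))
grip tri (array([ 0.46227545, -0.02921401,  0.18938454]), np.float64(0.0020761745838625027))
knob [0.56037224 0.0124365  0.188     ] [0.55609418 0.01576162 0.188     ]
knob [0.55904918 0.01241974 0.195     ] [0.55118541 0.02640917 0.195     ]
knob [0.55772613 0.01240298 0.202     ] [0.54627664 0.03705673 0.202     ]
grip [ 0.46320956 -0.02889942  0.19      ] [ 0.46087682 -0.02838331  0.19      ]
grip [ 0.4621368  -0.02857433  0.2       ] [ 0.45513437 -0.01253369  0.2       ]
grip [ 0.46111768 -0.02826549  0.2095    ] [0.44967904 0.00252344 0.2095    ]
```

```bash
python3 -m handwheel '{"angular":[[0,0,0],[0,0,0],[0,0,0],[0,0,0.02],[0,0,0.02],[0,0,0.02],[0,0,0.03],[0,0,0],[0,0,0],[0,0,0]],"linear":[[0,0,30],[0,0,30],[0,0,30],[17,35,0],[17,35,0],[17,35,0],[17,35,0],[17,35,0],[17,35,0],[17,35,0]],"grip":[45,45,45,45,45,45,45,45,45,45]}' 20
```

```text
time_s: 0.98
tcp_pos: [0.311, -0.348, 0.3212]
orientation: [180.0, 0.0, 23.0]
force: [1.4, -0.7, -0.0]
gripper_width: 0.0449
```

```bash
python3 -m handwheel '{"angular":[[0,0,0],[0,0,0],[0,0,0],[0,0,0],[0,0,0],[0,0,0],[0,0,0],[0,0,0],[0,0,0],[0,0,0]],"linear":[[17,35,0],[17,35,0],[17,35,0],[17,35,0],[17,35,0],[17,35,0],[17,35,0],[17,35,0],[8,25,0],[0,0,0]],"grip":[45,45,45,45,45,45,45,45,45,45]}'
```

```text
time_s: 1.82
tcp_pos: [0.4559, -0.0388, 0.3214]
orientation: [-179.9, -0.1, 23.5]
force: [0.4, 0.2, 0.5]
gripper_width: 0.0449
```

```bash
cat >> h.py <<'E'
def wcam(d,s):
    T=np.eye(4);T[:3,:3]=R.from_euler('xyz',s['orientation'],degrees=True).as_matrix();T[:3,3]=s['tcp_pos']
    return T@np.array(d['tool_from_camera'])
def wonz(d,s,u,v,z):
    W=wcam(d,s);r=W[:3,:3]@np.array([(u-d['cx'])/d['fx'],(v-d['cy'])/d['fy'],1]);return W[:3,3]+r*(z-W[2,3])/r[2]
E
python3 - <<'E'
from h import *
from bench import arm
s=arm.sense();d=arm.get_image('wrist');pickle.dump((s,d),open('pics/w1.pkl','wb'));cv2.imwrite('pics/w1.png',d['img'])
m=(d['img'].max(2)<50).astype(np.uint8)
k,l,st,ce=cv2.connectedComponentsWithStats(m)
for i in range(1,k):
    if st[i,4]>200: print(st[i],ce[i],wonz(d,s,*ce[i],.202))
E
```

```text
[121   0  57  26 326] [153.61349693  12.8404908 ] [0.54076224 0.10650065 0.202     ]
[ 291   24   56  124 2018] [318.69821606  55.74380575] [0.5584402  0.00693585 0.202     ]
[287  30  18 118 206] [289.66019417  96.31067961] [0.5296853  0.01445751 0.202     ]
[477  95  34  81 348] [487.01724138 133.06896552] [ 0.55975249 -0.11101043  0.202     ]
[304 109  25  26 494] [315.38663968 121.76923077] [ 0.52202539 -0.0064686   0.202     ]
[   7  164   97   90 3979] [ 66.22819804 198.91505403] [0.40877079 0.12881713 0.202     ]
[   0  198   27   97 1463] [ 10.52631579 249.16062884] [0.35765959 0.15668685 0.202     ]
[305 201  21  30 486] [315.33950617 215.82304527] [ 0.46521829 -0.03079083  0.202     ]
[    0   294   640   186 62273] [320.44610024 418.36651518] [ 0.31258677 -0.10072464  0.202     ]
[598 296  42  33 848] [621.22877358 313.32075472] [ 0.48740408 -0.26766521  0.202     ]
```

View pics/w1.png

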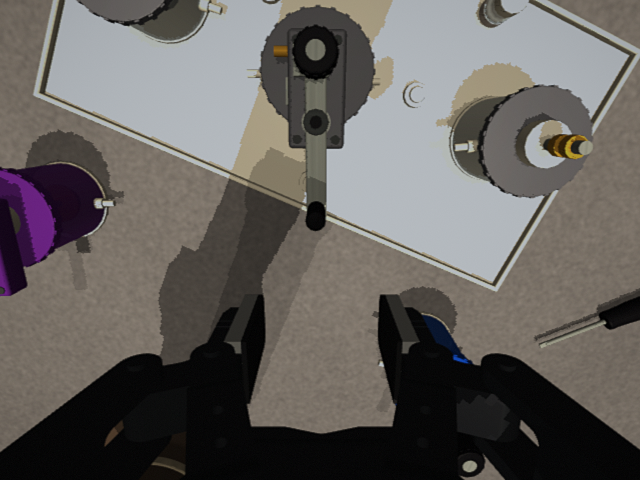

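The wrist view shows the knob top at (315,50), the pivot at (316,121), the grip at (316,213), and the fingers clear of everything.

```bash
python3 - <<'E'
from h import *
s,d=pickle.load(open('pics/w1.pkl','rb'))
k=wonz(d,s,315.3,50,.202);p=wonz(d,s,315.5,121,.163);g=wonz(d,s,315.5,211.5,.2095)
print(s['tcp_pos'],s['orientation'],k,p,g,np.hypot(*(k-g)[:2]))
print(np.degrees(np.arctan2(*(k-g)[1::-1])))
W=wcam(d,s)
v=d['z_map'][211,315];print(v, (W@np.r_[v*np.array([(315.5-d['cx'])/d['fx'],(211.5-d['cy'])/d['fy'],1]),1])[:3])
E
```

```text
[ 0.45588485 -0.03875743  0.32139422] [-1.79891082e+02 -9.88597396e-02  2.34839902e+01] [0.56056089 0.01011203 0.202     ] [ 0.52249206 -0.0057442   0.163     ] [ 0.4696014  -0.02914696  0.2095    ] 0.09907015994418131
23.3454915233889
0.2605727 [ 0.46956934 -0.02915831  0.20934531]
```

```bash
python3 -m handwheel '{"angular":[[0,0,0],[0,0,0],[0,0,0],[0,0,0],[0,0,0],[0,0,0],[0,0,0],[0,0,0],[0,0,0],[0,0,0]],"linear":[[7.6,8.8,0],[0,0,0],[0,0,-35],[0,0,-35],[0,0,-35],[0,0,-20],[0,0,-18],[0,0,0],[0,0,0],[0,0,0]],"grip":[45,45,45,45,45,45,45,24,24,24]}'
python3 - <<'E'
from h import *
from bench import arm
s=arm.sense();print(s['force'])
for n in['wrist','side']:
    d=arm.get_image(n);cv2.imwrite(f'pics/{n}2.png',d['img'] if n=='wrist' else cv2.resize(d['img'][130:330,220:420],None,fx=3,fy=3))
E
```

```text
time_s: 2.7
tcp_pos: [0.4626, -0.0366, 0.1793]
orientation: [180.0, -0.0, 23.0]
force: [-0.7, 0.9, 0.1]
gripper_width: 0.0239
[-0.73815379  0.89772504  0.09651452]
```

View pics/wrist2.png

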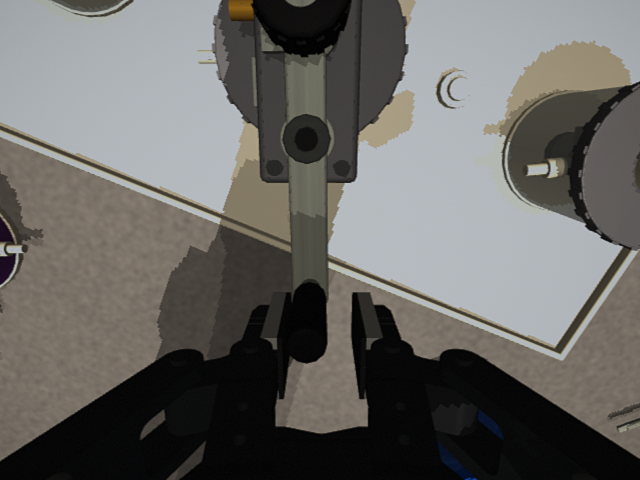

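View pics/side2.png

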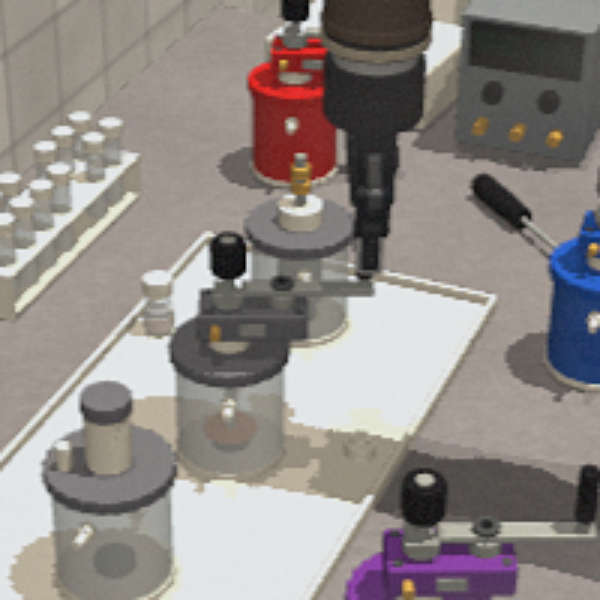

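The post stands between the fingers, next to the trailing (left) one. Next I compute the arc about the pivot.

```bash
python3 - <<'E'
import numpy as np
from bench import arm
t=np.array(arm.sense()['tcp_pos'])[:2];P=np.array([.5215,-.0058]);o=t-P;print(t)
q=t
for i in range(1,16):
    a=.1*i;n=P+np.array([[np.cos(a),-np.sin(a)],[np.sin(a),np.cos(a)]])@o
    print(i,np.round((n-q)*1000,1),n);q=n
E
```

```text
[ 0.46307911 -0.03644243]
1 [ 3.4 -5.7] [ 0.46643011 -0.0421217 ]
2 [ 3.9 -5.3] [ 0.47033135 -0.04743806]
3 [ 4.4 -4.9] [ 0.47474385 -0.05233838]
4 [ 4.9 -4.4] [ 0.47962352 -0.05677371]
5 [ 5.3 -3.9] [ 0.48492161 -0.06069972]
6 [ 5.7 -3.4] [ 0.49058517 -0.0640772 ]
7 [ 6.  -2.8] [ 0.49655763 -0.06687239]
8 [ 6.2 -2.2] [ 0.50277931 -0.06905736]
9 [ 6.4 -1.6] [ 0.50918803 -0.07061029]
10 [ 6.5 -0.9] [ 0.51571977 -0.07151566]
11 [ 6.6 -0.2] [ 0.52230927 -0.07176441]
12 [6.6 0.4] [ 0.52889068 -0.07135407]
13 [6.5 1.1] [ 0.53539824 -0.07028874]
14 [6.4 1.7] [ 0.54176694 -0.06857906]
15 [6.2 2.3] [ 0.54793314 -0.0662421 ]
```

```bash
python3 -m handwheel '{"angular":[[0,0,0.1],[0,0,0.1],[0,0,0.1],[0,0,0.1],[0,0,0.1],[0,0,0.1],[0,0,0.1],[0,0,0.1],[0,0,0.1],[0,0,0.1]],"linear":[[3.4,-5.7,0],[3.9,-5.3,0],[4.4,-4.9,0],[4.9,-4.4,0],[5.3,-3.9,0],[5.7,-3.4,0],[6,-2.8,0],[6.2,-2.2,0],[6.4,-1.6,0],[6.5,-0.9,0]],"grip":[24,24,24,24,24,24,24,24,24,24]}'
python3 -m handwheel '{"angular":[[0,0,0.1],[0,0,0.1],[0,0,0],[0,0,0.1],[0,0,0],[0,0,0.05],[0,0,0],[0,0,0],[0,0,0],[0,0,0]],"linear":[[6.6,-0.2,0],[6.6,0.4,0],[0,0,0],[6.5,1.1,0],[0,0,0],[3.2,0.8,0],[0,0,0],[0,0,0],[0,0,0],[0,0,0]],"grip":[24,24,24,24,24,24,24,24,24,24]}'
python3 - <<'E'
from h import *
from bench import arm
s=arm.sense();print(s['force'])
for n in['wrist','top']:
    d=arm.get_image(n);pickle.dump((s,d),open(f'pics/{n}3.pkl','wb'));cv2.imwrite(f'pics/{n}3.png',d['img'] if n=='wrist' else cv2.resize(d['img'][170:300,250:400],None,fx=5,fy=4.6))
E
```

```text
time_s: 3.63
tcp_pos: [0.5156, -0.0717, 0.1795]
orientation: [179.9, 0.0, 80.6]
force: [-1.5, -0.0, 0.5]
gripper_width: 0.0242
time_s: 4.47
tcp_pos: [0.5378, -0.0692, 0.1785]
orientation: [180.0, 0.0, 100.2]
force: [1.0, 0.5, 0.4]
gripper_width: 0.024
[0.96926387 0.45963836 0.40476949]
```

View pics/wrist3.png

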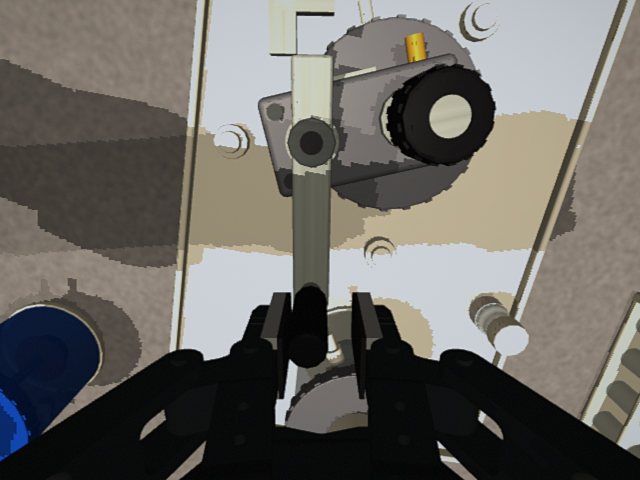

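View pics/top3.png

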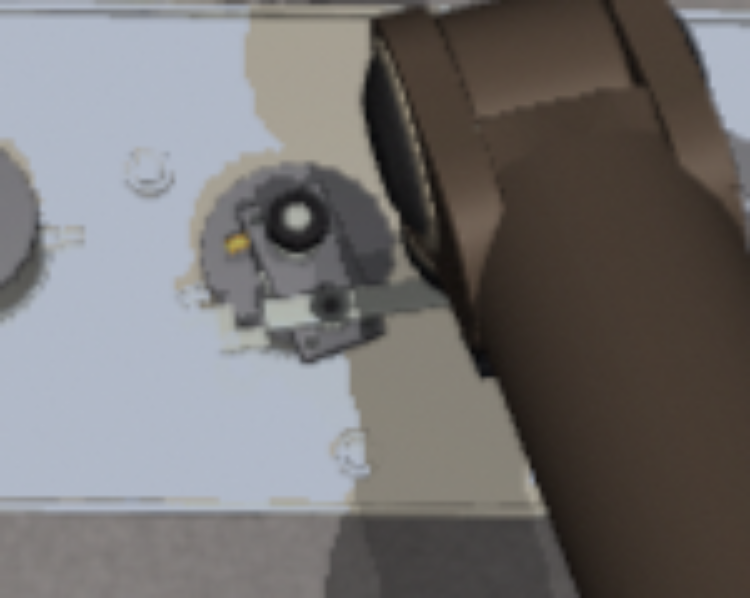

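The lever is at about 1.34 rad to the block's edges (wrist: lever vertical, block edge tilted 13°), and there is no stop force yet. I push on in small steps.

```bash
python3 -m handwheel '{"angular":[[0,0,0.03],[0,0,0],[0,0,0.02],[0,0,0],[0,0,0.02],[0,0,0],[0,0,0.02],[0,0,0],[0,0,0],[0,0,0]],"linear":[[1.9,0.5,0],[0,0,0],[1.3,0.4,0],[0,0,0],[1.3,0.4,0],[0,0,0],[1.3,0.4,0],[0,0,0],[0,0,0],[0,0,0]],"grip":[24,24,24,24,24,24,24,24,24,24]}'
```

```text
time_s: 5.4
tcp_pos: [0.5423, -0.0676, 0.178]
orientation: [-179.8, -0.0, 105.5]
force: [-6.1, -1.1, 5.1]
gripper_width: 0.0238
```

```bash
python3 -m handwheel '{"angular":[[0,0,0],[0,0,0],[0,0,0],[0,0,0],[0,0,0],[0,0,0],[0,0,0],[0,0,0],[0,0,0],[0,0,0]],"linear":[[1,0.2,0],[0,0,0],[1,0.2,0],[0,0,0],[0,0,0],[0,0,0],[0,0,0],[0,0,0],[0,0,0],[0,0,0]],"grip":[24,24,24,24,24,24,24,24,24,24]}'
python3 - <<'E'
from h import *
from bench import arm
s=arm.sense();print(s['force'])
for n in['wrist']:
    d=arm.get_image(n);pickle.dump((s,d),open(f'pics/{n}4.pkl','wb'));cv2.imwrite(f'pics/{n}4.png',d['img'])
E
```

```text
time_s: 6.23
tcp_pos: [0.5427, -0.0677, 0.1778]
orientation: [-179.6, -0.0, 105.5]
force: [-13.1, -1.1, 9.4]
gripper_width: 0.0244
[-13.0622933   -1.12530762   9.3983984 ]
```

View pics/wrist4.png

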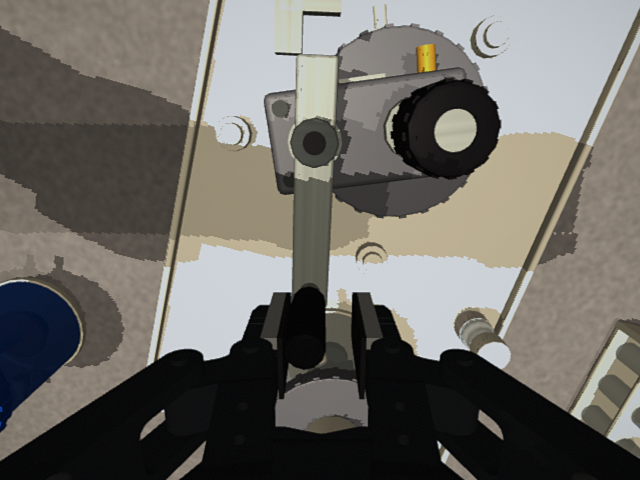

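The lever is at its stop: the force rose to 13 N with no further motion, and it lies about 81° from the block. I back off, rise, and turn back.

```bash
python3 - <<'E'
from h import *
s,d=pickle.load(open('pics/wrist4.pkl','rb'))
print(wonz(d,s,456,129.5,.202), wonz(d,s,315,143,.165))
E
python3 -m handwheel '{"angular":[[0,0,0],[0,0,0],[0,0,0],[0,0,0],[0,0,0],[0,0,0],[0,0,-0.1],[0,0,-0.1],[0,0,-0.1],[0,0,-0.1]],"linear":[[-3,0,0],[-2,0,0],[0,0,0],[0,0,25],[0,0,30],[0,0,35],[0,0,30],[0,0,0],[0,0,0],[0,0,0]],"grip":[24,26,34,34,34,34,85,85,85,85]}'
```

```text
[0.56124849 0.01093317 0.202     ] [ 0.52234941 -0.00569145  0.165     ]
time_s: 7.12
tcp_pos: [0.5415, -0.0669, 0.2992]
orientation: [179.9, -0.0, 82.3]
force: [0.5, 0.3, -0.3]
gripper_width: 0.0803
```

```bash
python3 -m handwheel '{"angular":[[0,0,-0.12],[0,0,-0.12],[0,0,-0.12],[0,0,-0.12],[0,0,-0.12],[0,0,-0.12],[0,0,-0.12],[0,0,-0.12],[0,0,-0.05],[0,0,0]],"linear":[[2,8,0],[2,8,0],[2,8,0],[2,8,0],[2,8,0],[2,8,0],[2,8,0],[2,8,0],[3,13,0],[0,0,0]],"grip":[85,85,85,85,85,85,85,85,85,85]}'
python3 - <<'E'
from h import *
from bench import arm
s=arm.sense();print(s['tcp_pos'],s['orientation'])
for n in['wrist','top']:
    d=arm.get_image(n);pickle.dump((s,d),open(f'pics/{n}5.pkl','wb'));cv2.imwrite(f'pics/{n}5.png',d['img'])
E
```

```text
time_s: 7.95
tcp_pos: [0.5603, 0.0132, 0.2986]
orientation: [-179.9, -0.1, 24.8]
force: [-0.6, 0.4, 0.2]
gripper_width: 0.0845
[0.56034432 0.01315944 0.29856119] [-1.79941890e+02 -1.11571482e-01  2.48200772e+01]
```

View pics/wrist5.png

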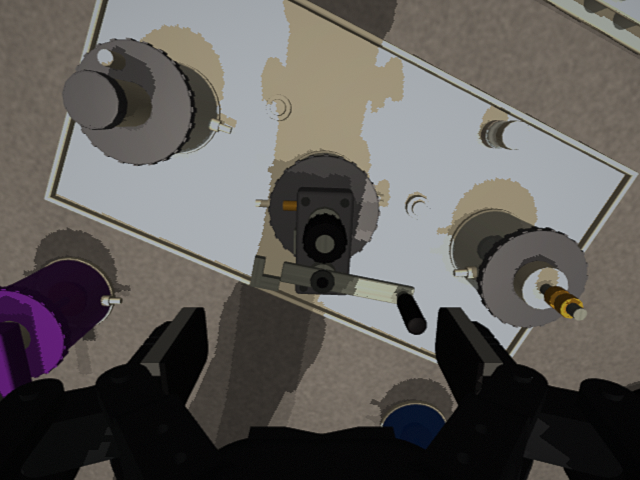

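View pics/top5.png

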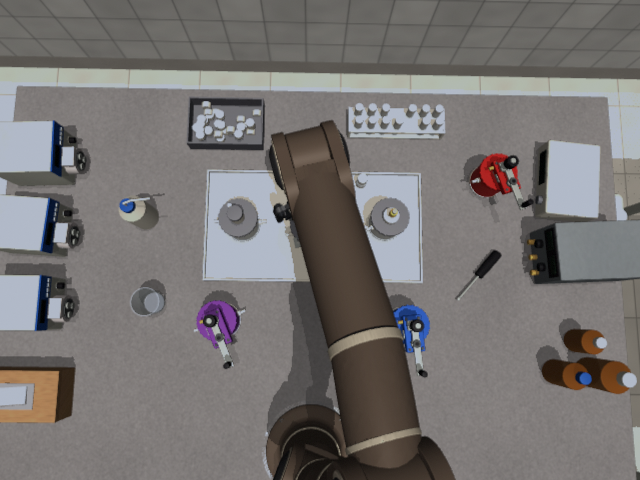

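```bash
python3 - <<'E'
from h import *
s,d=pickle.load(open('pics/wrist5.pkl','rb'))
print(wonz(d,s,324.3,243,.202), wonz(d,s,322.5,280.5,.166),wonz(d,s,414,325,.2095))
E
```

```text
[0.56066114 0.01056284 0.202     ] [ 0.52331887 -0.00560558  0.166     ] [ 0.53615581 -0.06615963  0.2095    ]
```

```bash
python3 -m handwheel '{"angular":[[0,0,0],[0,0,0],[0,0,0],[0,0,0],[0,0,0],[0,0,0],[0,0,0],[0,0,0],[0,0,0],[0,0,0]],"linear":[[0.4,-2.5,0],[0,0,0],[0,0,-30],[0,0,-30],[0,0,-30],[0,0,-20],[0,0,-15],[0,0,-7],[0,0,0],[0,0,0]],"grip":[85,85,85,85,85,85,85,85,85,85]}'
python3 - <<'E'
from h import *
from bench import arm
for n in['wrist','side']:
    d=arm.get_image(n);cv2.imwrite(f'pics/{n}6.png',d['img'] if n=='wrist' else cv2.resize(d['img'][130:330,200:400],None,fx=3,fy=3))
s=arm.sense();print(s['tcp_pos'],s['force'])
E
```

```text
time_s: 8.88
tcp_pos: [0.5604, 0.0071, 0.1668]
orientation: [180.0, -0.0, 24.7]
force: [0.7, 0.7, 0.1]
gripper_width: 0.0848
[0.56096355 0.00743702 0.16758678] [ 0.64940775  0.06056006 -0.60855552]
```

View pics/side6.png

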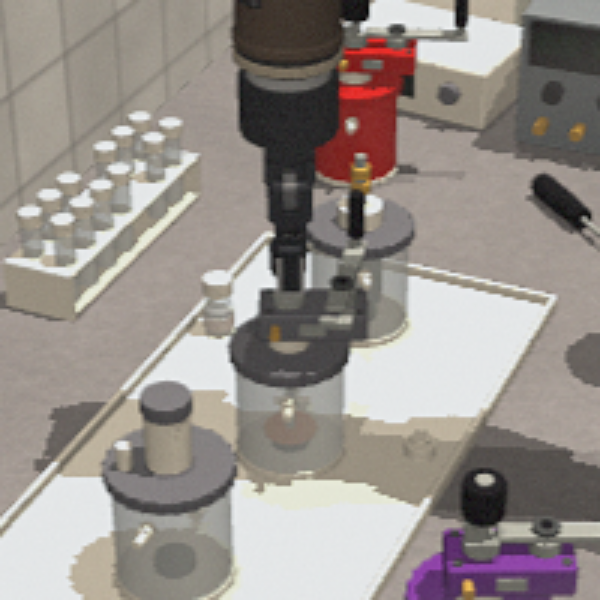

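View pics/wrist6.png

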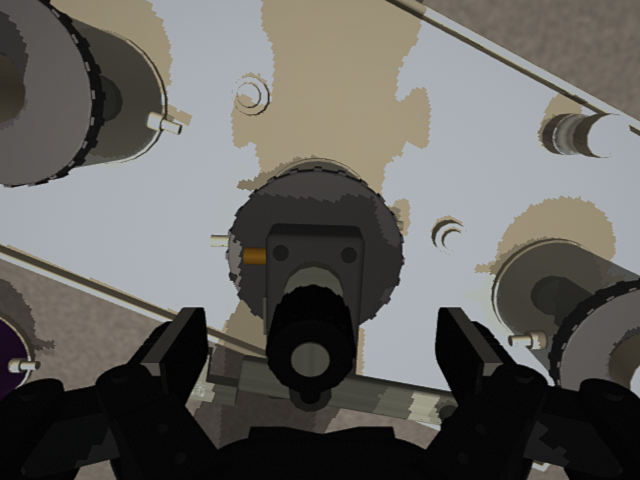

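```bash
python3 -m handwheel '{"angular":[[0,0,0],[0,0,0],[0,0,0],[0,0,0],[0,0,0],[0,0,0],[0,0,0],[0,0,0],[0,0,0],[0,0,0]],"linear":[[-0.3,3.3,0],[0,0,0],[0,0,0],[0,0,0],[0,0,0],[0,0,0],[0,0,0],[0,0,0],[0,0,0],[0,0,0]],"grip":[85,85,70,60,50,42,36,10,10,10]}' 90
python3 -m handwheel '{"angular":[[0,0,0],[0,0,0],[0,0,0],[0,0,0],[0,0,0],[0,0,0],[0,0,0],[0,0,0],[0,0,0],[0,0,0]],"linear":[[0,0,0],[0,0,0],[0,0,0],[0,0,0],[0,0,0],[0,0,0],[0,0,0],[0,0,0],[0,0,0],[0,0,0]],"grip":[10,10,10,10,10,10,10,10,10,10]}'
python3 - <<'E'
from h import *
from bench import arm
for n in['side','wrist']:
    d=arm.get_image(n);cv2.imwrite(f'pics/{n}7.png',d['img'] if n=='wrist' else cv2.resize(d['img'][170:290,240:360],None,fx=5,fy=5,interpolation=cv2.INTER_CUBIC))
    pickle.dump(d,open(f'pics/{n}7.pkl','wb'))
s=arm.sense();print(s['tcp_pos'],s['force'])
E
```

```text
time_s: 9.82
tcp_pos: [0.5599, 0.0107, 0.1665]
orientation: [180.0, -0.0, 24.7]
force: [-0.7, -1.3, 3.2]
gripper_width: 0.0261
time_s: 10.65
tcp_pos: [0.5599, 0.0107, 0.1665]
orientation: [180.0, -0.0, 24.7]
force: [-1.7, -1.2, 4.9]
gripper_width: 0.0257
[0.55985522 0.01076813 0.16651247] [-1.72342643 -1.08337492  6.03989955]
```

View pics/side7.png

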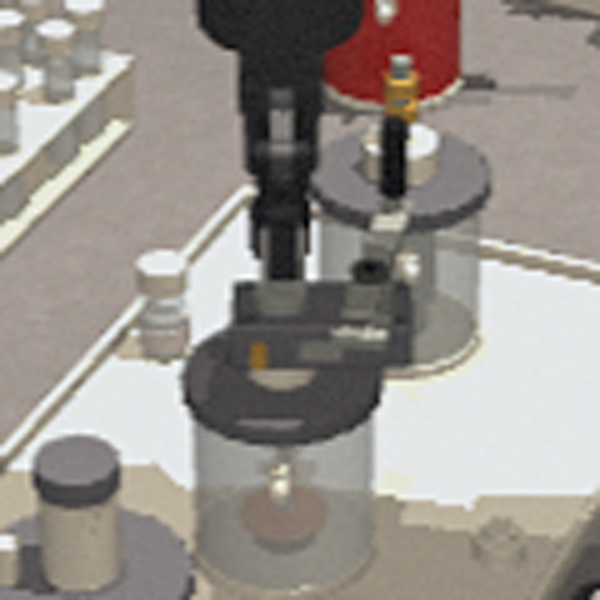

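View pics/wrist7.png

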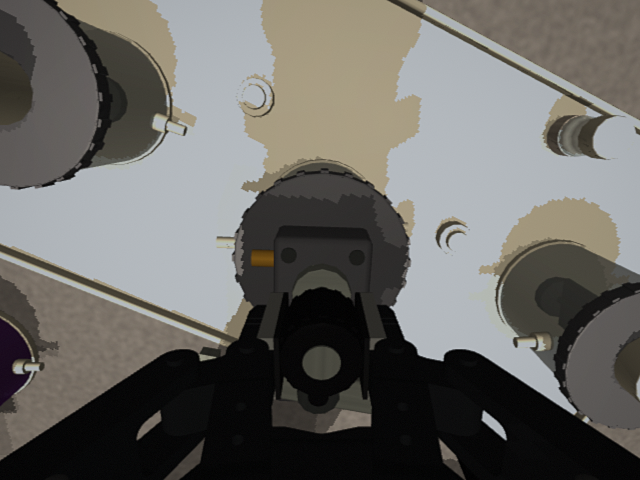

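```bash
python3 -m handwheel '{"angular":[[0,0,0],[0,0,0],[0,0,0],[0,0,0],[0,0,0],[0,0,0],[0,0,0],[0,0,0],[0,0,0],[0,0,0]],"linear":[[0,0,2],[0,0,4],[0,0,5],[0,0,5],[0,0,5],[0,0,5],[0,0,4],[0,0,0],[0,0,0],[0,0,0]],"grip":[10,10,10,10,10,10,10,10,10,10]}' 110
python3 - <<'E'
from h import *
from bench import arm
for n in['side','wrist']:
    d=arm.get_image(n);cv2.imwrite(f'pics/{n}8.png',d['img'] if n=='wrist' else cv2.resize(d['img'][170:290,240:360],None,fx=5,fy=5,interpolation=cv2.INTER_CUBIC))
    pickle.dump(d,open(f'pics/{n}8.pkl','wb'))
s=arm.sense();print(s['tcp_pos'],s['force'])
E
```

```text
time_s: 11.58
tcp_pos: [0.5598, 0.0107, 0.1962]
orientation: [180.0, 0.0, 24.7]
force: [4.0, -1.4, -8.8]
gripper_width: 0.0259
[0.55975743 0.01070376 0.19608105] [ 4.0855725  -0.27125842 -9.5183966 ]
```

View pics/side8.png

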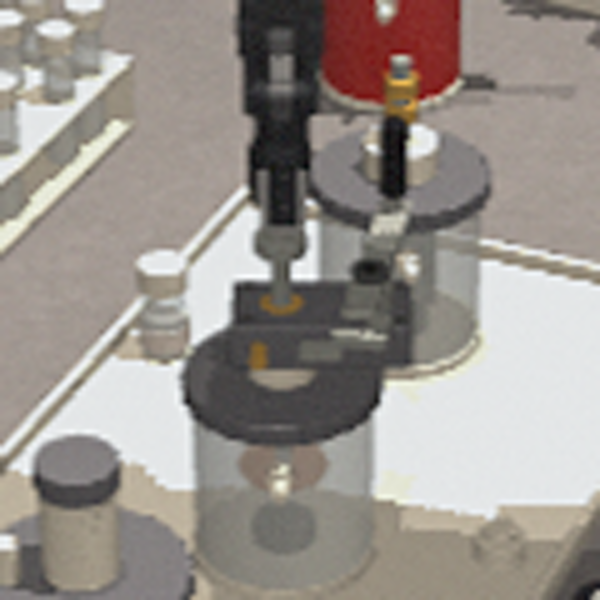

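View pics/wrist8.png

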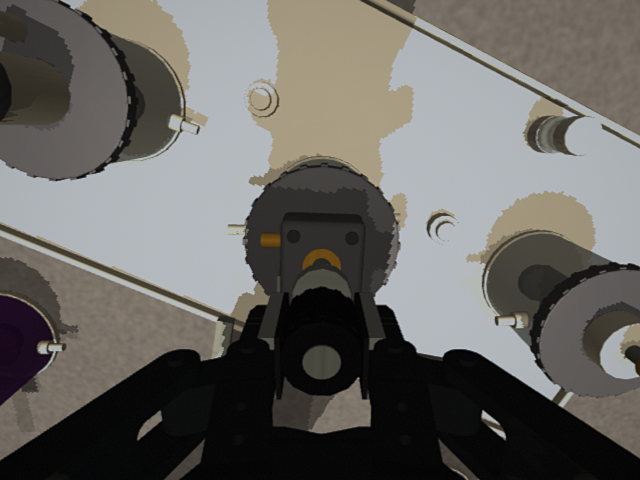

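The rod is rising with the knob: the side view shows the collar lifted at crop (280,243) and the brass bush exposed at (281,303). On to about 48 mm.

```bash
python3 -m handwheel '{"angular":[[0,0,0],[0,0,0],[0,0,0],[0,0,0],[0,0,0],[0,0,0],[0,0,0],[0,0,0],[0,0,0],[0,0,0]],"linear":[[0,0,3],[0,0,4],[0,0,4],[0,0,4],[0,0,3],[0,0,1],[0,0,0],[0,0,0],[0,0,0],[0,0,0]],"grip":[10,10,10,10,10,10,10,10,10,10]}'
python3 - <<'E'
from h import *
from bench import arm
for n in['side','wrist']:
    d=arm.get_image(n);cv2.imwrite(f'pics/{n}9.png',cv2.resize(d['img'][215:315,270:370],None,fx=6,fy=6,interpolation=cv2.INTER_CUBIC) if n=='wrist' else cv2.resize(d['img'][195:250,270:330],None,fx=10,fy=10,interpolation=cv2.INTER_CUBIC))
    pickle.dump((arm.sense(),d),open(f'pics/{n}9.pkl','wb'))
s=arm.sense();print(s['tcp_pos'],s['force'])
E
```

```text
time_s: 12.52
tcp_pos: [0.5597, 0.0108, 0.2151]
orientation: [-180.0, 0.0, 24.7]
force: [3.5, -1.9, -10.8]
gripper_width: 0.0257
[0.5597271  0.01071265 0.21512383] [  3.97593164  -1.33542418 -11.75122615]
```

View pics/side9.png

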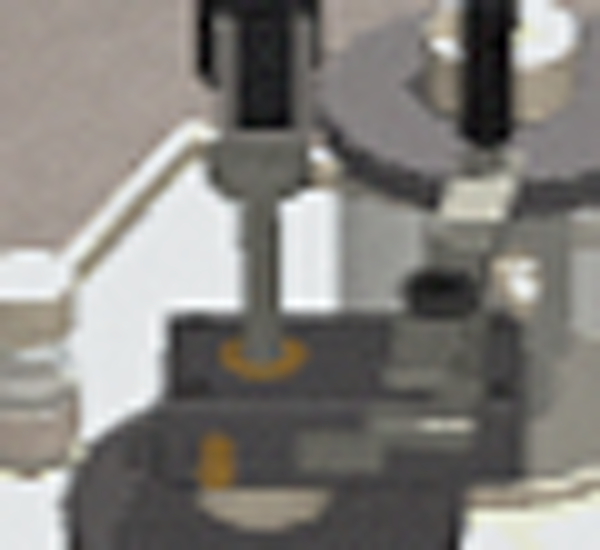

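View pics/wrist9.png

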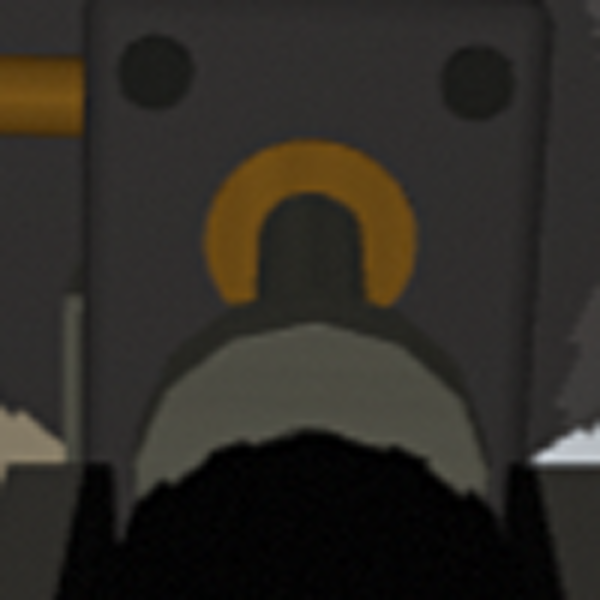

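```bash
python3 - <<'E'
from h import *
for i in (7,8,9):
    d=pickle.load(open(f'pics/wrist{i}.pkl','rb'));d=d if isinstance(d,dict) else d[1]
    c=d['img'][335:390,290:355];m=(c.min(2)>70).astype(np.uint8)
    k,l,st,ce=cv2.connectedComponentsWithStats(m);j=1+np.argmax(st[1:,4])
    print(i,st[j],ce[j]+[290,335],np.median(d['z_map'][355:368,315:328]))
E
```

```text
Traceback (most recent call last):
ValueError: attempt to get argmax of an empty sequence
```

```bash
python3 - <<'E'
from h import *
for i in (7,8,9):
    d=pickle.load(open(f'pics/wrist{i}.pkl','rb'));d=d if isinstance(d,dict) else d[1]
    c=d['img'][335:390,290:355]
    t=(int(c.max(2).max())+10)//2
    m=(c.max(2)>t).astype(np.uint8)
    k,l,st,ce=cv2.connectedComponentsWithStats(m);j=1+np.argmax(st[1:,4])
    print(i,t,st[j],ce[j]+[290,335],np.mean(d['z_map'][355:368,315:328]))
    im=cv2.resize(d['img'][200:400,240:400],None,fx=3,fy=3);cv2.imwrite(f'pics/k{i}.png',im)
E
```

```text
7 44 [  13   11   38   34 1007] [321.23138034 362.61767627] 0.122373596
8 70 [ 13  11  20  33 402] [313.45273632 361.99751244] 0.12241305
9 74 [ 35  13  15  30 165] [331.15151515 361.91515152] 0.12245722
```

There's no slip: the knob-top depth in the wrist view is unchanged to 0.1 mm. The rod is up about 48.6 mm and needs 1.4 mm more.

```bash
python3 -m handwheel '{"angular":[[0,0,0],[0,0,0],[0,0,0],[0,0,0],[0,0,0],[0,0,0],[0,0,0],[0,0,0],[0,0,0],[0,0,0]],"linear":[[0,0,0.7],[0,0,0.7],[0,0,0],[0,0,0],[0,0,0],[0,0,0],[0,0,0],[0,0,0],[0,0,0],[0,0,0]],"grip":[10,10,10,10,10,10,10,10,10,10]}'
python3 - <<'E'
from h import *
from bench import arm
for n in['side','wrist']:
    d=arm.get_image(n);cv2.imwrite(f'pics/{n}10.png',cv2.resize(d['img'][215:315,270:370],None,fx=6,fy=6,interpolation=cv2.INTER_CUBIC) if n=='wrist' else cv2.resize(d['img'][195:250,270:330],None,fx=10,fy=10,interpolation=cv2.INTER_CUBIC))
    pickle.dump((arm.sense(),d),open(f'pics/{n}10.pkl','wb'))
print(np.mean(d['z_map'][355:368,315:328]))
s=arm.sense();print(s['tcp_pos'],s['force'])
E
```

```text
time_s: 13.45
tcp_pos: [0.5598, 0.0107, 0.2167]
orientation: [180.0, 0.0, 24.7]
force: [3.3, -1.9, -12.7]
gripper_width: 0.0255
0.12249966
[0.55976524 0.01074872 0.21667817] [  3.98417454  -2.42619367 -11.47549249]
```

View pics/side10.png

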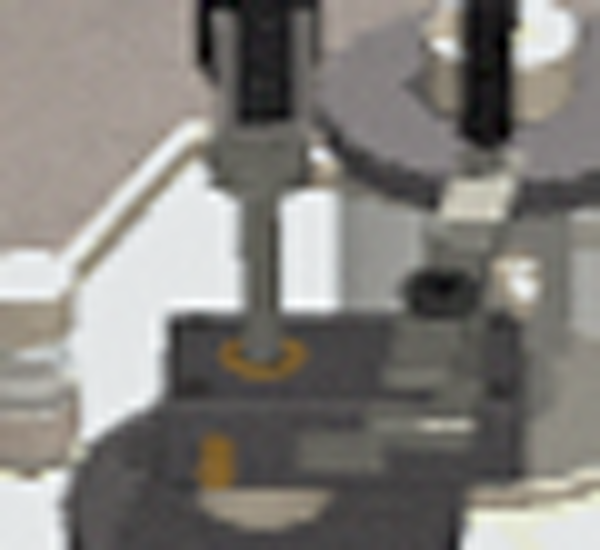

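View pics/wrist10.png

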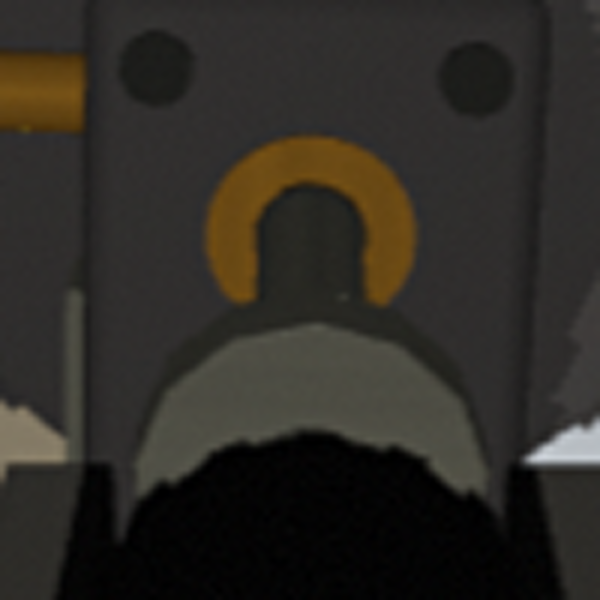

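```bash
python3 - <<'E'
from h import *
for n,(u0,u1,v0,v1) in {'side':(294,299,218,235),'wrist':(318,326,238,266)}.items():
    for i in (8,9,10):
        d=pickle.load(open(f'pics/{n}{i}.pkl','rb'));d=d if isinstance(d,dict) else d[1]
        print(n,i,np.round(d['img'][v0:v1,u0:u1].max(2).mean(1)).astype(int).tolist())
s,d=pickle.load(open('pics/wrist10.pkl','rb'));W=wcam(d,s)
for v in(248,):
    print(d['z_map'][v,322])
z=.12250;print((W@np.r_[z*np.array([(321.5-d['cx'])/d['fx'],(362-d['cy'])/d['fy'],1]),1])[:3])
ds=pickle.load(open('pics/side10.pkl','rb'))[1]
print('mouth px side',proj(ds,[.5605,.0107,.146]),'ring top',proj(ds,[.5605,.0107,.1475]))
E
```

```text
side 8 [103, 109, 103, 98, 116, 125, 125, 127, 100, 88, 92, 100, 101, 122, 111, 74, 69]
side 9 [119, 119, 124, 125, 126, 125, 127, 128, 100, 88, 91, 100, 100, 123, 111, 73, 69]
side 10 [120, 119, 118, 124, 124, 125, 125, 127, 100, 88, 91, 101, 89, 104, 111, 74, 69]
wrist 8 [47, 48, 48, 47, 48, 48, 48, 48, 46, 46, 53, 100, 106, 105, 104, 104, 104, 104, 106, 106, 65, 39, 37, 38, 38, 38, 39, 40]
wrist 9 [71, 106, 107, 106, 105, 106, 106, 107, 108, 64, 40, 38, 38, 39, 39, 39, 39, 39, 39, 39, 38, 39, 39, 39, 39, 39, 39, 40]
wrist 10 [104, 108, 106, 105, 106, 107, 108, 83, 38, 35, 39, 39, 39, 39, 39, 39, 39, 38, 40, 39, 39, 39, 39, 39, 39, 39, 40, 40]
0.21874359
[0.56087094 0.01072746 0.25332611]
mouth px side (np.float64(295.28115339409425), np.float64(229.6826025752531)) ring top (np.float64(295.2737886623713), np.float64(229.14453909515163))
```

```bash
python3 - <<'E'
from h import *
s,d=pickle.load(open('pics/wrist5.pkl','rb'));W=wcam(d,s)
z=np.mean(d['z_map'][240:247,321:328]);print((W@np.r_[z*np.array([(324-d['cx'])/d['fx'],(243-d['cy'])/d['fy'],1]),1])[:3])
d=pickle.load(open('pics/wrist7.pkl','rb'));W[2,3]+=.1665-s['tcp_pos'][2];z=.12237
print((W@np.r_[z*np.array([(321.5-d['cx'])/d['fx'],(362-d['cy'])/d['fy'],1]),1])[:3])
E
python3 -m handwheel '{"angular":[[0,0,0],[0,0,0],[0,0,0],[0,0,0],[0,0,0],[0,0,0],[0,0,0],[0,0,0],[0,0,0],[0,0,0]],"linear":[[0,0,0],[0,0,0],[0,0,0],[0,0,0],[0,0,0],[0,0,0],[0,0,0],[0,0,0],[0,0,0],[0,0,0]],"grip":[10,10,10,10,10,10,10,10,10,10]}'
python3 - <<'E'
from h import *
from bench import arm
d=arm.get_image('side');cv2.imwrite('pics/side11.png',d['img'])
d=arm.get_image('wrist');print(np.mean(d['z_map'][355:368,315:328]))
print(arm.sense()['tcp_pos'],np.abs(arm.sense()['joint_velocities']).max())
E
```

```text
[0.56094712 0.01091826 0.20333984]
[0.56146558 0.01310371 0.20326403]
time_s: 14.38
tcp_pos: [0.5598, 0.0108, 0.2167]
orientation: [180.0, 0.0, 24.7]
force: [3.0, -1.5, -10.8]
gripper_width: 0.0255
0.12254698
[0.55977227 0.01080087 0.21665661] 0.04447268617127172
```

View pics/side11.png

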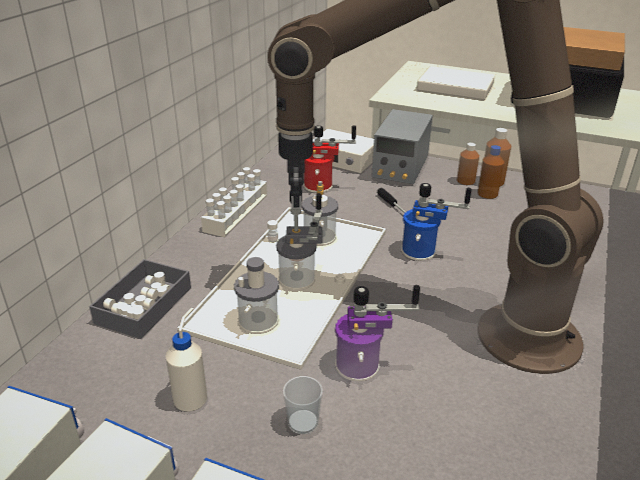

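Knob top sat at the same height before and after gripping (0.2033 m), so the rod was seated then. It is now drawn 50.0 mm, the ring edge shows at the mouth in both views, and it's holding steady. Handing in.

```bash
python3 -c "
from bench import arm
arm.job_done();print(arm.sense()['tcp_pos'])"
```

```text
the job is handed in; nothing more can be done
the job is handed in; nothing more can be done
```

I swung the clamp lever open to its stop, then gripped the black knob and drew the rod up about 50 mm. I handed the job in at about 14.5 s on the robot's clock, with the gripper still holding it there.

- **Lever:** the push force rose to 13 N with almost no further motion. The lever stood about 80–81° from the block in the wrist pictures.
- **Rod height:** the tool rose 50.2 mm from the grip height, and slip estimated from the wrist depth was 0.1–0.2 mm, so the rod is at about 50.0 mm. The dark ring's upper edge had just appeared at the tube mouth in both the side and wrist views. The side view is coarse there: about 1.5 mm of ring is only half a pixel.
- **Holding:** the spring pulls on the tool with about 11–12 N against a 110 N grip setting. The wrist depth still crept about 0.05 mm over the last second, which I took as negligible.
- **Disagreement:** the wrist camera put the knob top about 1.3 mm above nominal. The offset was the same before and after gripping, so I treated it as calibration error.
- **Bystanders:** nothing looked moved in the last side picture. I did not measure each item.

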